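# Refit and lock the inlet-filter cover of a bench vacuum pump

## Robot

A 6-joint arm with a two-finger parallel gripper is mounted at the origin on the work surface. World frame = base frame: x ahead of the robot, y to its left, z up, the work surface at z = 0. Lengths are in m, angles in rad, forces in N, time in s.
With the tool pointing down it reaches from about 0.35 to 0.775 m from the base axis. Payload 5.5 kg.
Tool frame: the origin (TCP) lies midway between the tips of the shut fingers; the grasp point (between the pads) lies 19 mm behind it; z points along the fingers, x is the direction in which the jaws open and shut, and the axes are right-handed (so a half turn about z gives the same grasp; the last joint's range is limited). The gripper opens to 85 mm and grips with 20 to 120 N. Pads are 22 mm wide; open, the fingers measure 114 mm over their backs; the gripper's body (76 mm by 85 mm) begins 54 mm behind the grasp point. The pads swing forward as they close: fully open they stand 13 mm farther back than shut.
Start: joints at [-1.317, 0.313, 0.046, 1.304, 0, 1.431], TCP at [0.221, -0.531, 0.231] pointing down, gripper open.
Joint ranges: [-2.76, 2.76], [-0.86, 1.69], [-1.03, 1.26], [-2.2, 2.34], [-1.47, 1.5], [-3.14, 3.14]. Speed limits (rad/s): [2.57, 2.57, 3.14, 3.14, 3.14, 3.14].

## Interface

Orientations are given as a unit quaternion [w, x, y, z].
In Python, from workcell import env gives the robot as it stands.
- The arm moves only by the tool servo_tool, never from a script. Its argument "targets" is a list of rows, each an object with "xyz": the shift along the tool's x, y, z in m, a list of three; "twist": the turn, a rotation vector about the tool's x, y, z in rad, a list of three; "jaw": the opening, from 0 (shut) to 1 (fully open). A call has 1 to 12 rows; each row is the pose to reach, as a shift and turn from the pose commanded when the call began, along the tool's axes at that moment; what a row does not reach only later rows make up. A row lasts 1/12 s, in which the tool goes at most 41.7 mm and 7.16 degrees, less where a joint would pass 70% of its speed; a pose out of reach is approached as far as the arm can. A call with a gripper value outside its range is refused whole. The fingers move at their own pace and stop on an object; "squeeze" is the grip in N (left out, the last holds). Time passes only in rows, so rows that repeat a pose let the fingers close. It gives the time, the measured TCP pose, the force and the opening at its end, in the units of the state.
- env.get_state(): the state, without advancing time (a new reading comes with each control period).
- env.read_camera(name): name is "side" or "top" or "wrist"; returns a dict with "color" (420x560x3 uint8, red, green, blue), "depth" (420x560 float32, m along the optical axis (not along the pixel's ray), 0 where there is no reading), "fx", "fy", "cx", "cy" (pixels), "eye" and "attitude" of the camera in the world. Camera axes: x right, y down, z forward; pixel columns grow to the right and rows downward; lengths in m; the calibration is good to about 2 mm. A picture is of the moment at which its call begins.
- env.hand_in(): hands the job in, once; it reports no verdict.
The state is a dict: "clock": time; "joint_pos": joint angles; "qvel": joint speeds; "tau": joint torques, N m; "tcp_pos": TCP position; "orientation": TCP orientation; "wrist_force": force on the tool from outside, world axes, zero at the start; "ft_torque": the same for the moment, N m; "finger_gap": finger opening in m.
Only numpy, scipy, OpenCV 4.12 (cv2) and the standard library are available. Lean on these libraries where they do the work, as an engineer would, in place of code of your own. Each camera call takes 0.05 s, during which the arm holds its last target. There are 200 camera calls.

## Task

The filter cartridge in the vacuum pump's inlet canister has been changed: put the round cover back on the canister so that it sits flat on the rim, then push its wing stud down through the slot and give it a quarter turn clockwise until its cross-bar catches and stays down by itself. Feel for the slot, press with no more than about 30 N and do not force the stud past its end stop; leave the bottle, the cup and the jar where they stand.

Things in the scene. Friction and masses are not known exactly. Their poses are not given: they have to be found in the camera images.
- canister: Open inlet-filter canister of a vacuum pump, fixed to the bench: upright aluminium can 128 mm across outside, 112 mm inside, flat rim 90 mm up, two small lugs outside the rim on its x axis. Origin: can's axis at bench level, z up. The green pump, 120 mm high (carrying handle 144 mm), begins 100 mm off towards +y. A new filter cartridge is already inside.
- slot (a point): Fixed nominal point on the can's axis, 75.5 mm above its origin, same axes. Here sits the floating steel receptacle, 36 x 32 mm, with a slot 26 x 7 mm through its 3.5 mm top plate. The nominal slot line is x; the real slot is turned up to 30 degrees either way and its top face is up to 4 mm higher or lower, which no pose tells: feel for it, or look.
- cam (a point): Fixed nominal point 10 mm under slot, in the blind receptacle; its hard bottom is 11.6 mm under the top face. Turning clockwise seen from above, the whole cross-bar must pass under cam humps that reach 6 mm below the top face; at the quarter turn (10 degrees play each way) it meets end stops, and there are notches 2.5 mm deep in which the spring lifts and holds it.
- cover: Loose round aluminium cover, 0.3 to 0.45 kg with its stud. Origin: centre of its underside, z up. Rubber spigot 106 mm across, 10 mm high, foot chamfered 3 mm, goes into the can; above it a disc 132 mm across, 6 mm thick rests on the rim. Seated, its origin is 80 mm above the canister's. Round: its yaw does not matter.
- stud: Captive stud on the cover's axis. Origin: top face of its steel flange (34 mm across, 4 mm thick), 50 mm above the cover's origin when up; z up. The black wing to grip stands on it: 40 mm along x, 10 mm along y, 24 mm high. A steel cross-bar 22 x 4 x 4 mm lies parallel to the wing, centre 47 mm below the origin. Turns without end in the cover, which can be lifted by it.
- stud_press (a joint): how far the stud is pushed down in the cover, m: 0 up, most 0.024. Spring 4 N at 0, 0.35 N more per mm. With the cover seated: bar stopped on the receptacle's top beside the slot 0.0015 to 0.0095; just clear under the humps 0.0115 to 0.0195, on the hard bottom 1.6 mm beyond that; caught and let go 0.009 to 0.017.
- bottle: loose white plastic bottle with red cap, 68 mm across, 170 mm high, origin under its centre; leave it alone
- cup: loose white plastic cup, 72 mm across, 85 mm high, origin under its centre; leave it alone
- jar: loose grey plastic jar with red lid, 64 mm across, 85 mm high, origin under its centre; leave it alone
There are look-alikes about, which are no part of the job. Of the things like the cover, leave any that is purple; of the rest the larger one is meant.

How it is judged:
By the outcome, as a careful person would: the job done as asked, in the order asked, and still so for the second after the job is handed in, with the robot touching nothing.
It also fails if it takes over 72 s, if anything falls off the work surface, if the arm or the gripper's body presses on something with over 40 N, if the wrist force passes 120 N, or if a joint passes its speed limit or range.

## Working session

There is one attempt and no reset: what is moved stays moved. The work goes in short steps, Python scripts to look and compute and a tool call to move; the robot and the scene stay as the last step left them, time stands still between calls to the robot, and variables do not carry over. Pictures are saved under pics/ and viewed, about 8 in all and at most 12, crops included, and the job is handed in when it is done.

Besides the shell and the picture viewer there is one more tool, called by a JSON object that holds its "api" and its "payload", one argument or row to a line. servo_tool: Moves the arm, as the interface text tells. Its arguments: {"type":"object","properties":{"targets":{"type":"array","items":{"type":"object","properties":{"xyz":{"type":"array","items":{"type":"number"}},"twist":{"type":"array","items":{"type":"number"}},"jaw":{"type":"number"}}}},"squeeze":{"type":"number"}},"required":["targets"]}

```bash
mkdir -p pics
cat > h.py <<'E'
import numpy as np, cv2
from workcell import env
from scipy.spatial.transform import Rotation as R
def rot(q): return R.from_quat([q[1],q[2],q[3],q[0]]).as_matrix()
def shot(n,f=None):
    c=env.read_camera(n); np.savez(f'/tmp/{n}.npz',**c)
    if f: cv2.imwrite(f'pics/{f}.png',c['color'][:,:,::-1])
    return c
def load(n): return dict(np.load(f'/tmp/{n}.npz'))
def att(c):
    a=np.array(c['attitude']); return rot(a) if a.size==4 else a
def cloud(c):
    v,u=np.mgrid[0:420,0:560]; d=c['depth']
    p=np.stack([(u-c['cx'])/c['fx']*d,(v-c['cy'])/c['fy']*d,d],-1)
    return p@att(c).T+np.array(c['eye'])
E
python3 - <<'E'
from h import *
c=shot('top');d=shot('side')
im=np.hstack([c['color'],d['color']])[:,:,::-1]
cv2.imwrite('pics/a.png',c['color'][:,:,::-1]);cv2.imwrite('pics/b.png',d['color'][:,:,::-1])
for x in(c,d):print(x['eye'],x['attitude'],x['fx'])
print(env.get_state())
E
```

```text
[ 0.4359902  -0.1202567   0.88757131] [-0.06781752  0.71148285 -0.69698052  0.05840455] 452.0827421919695
[0.50560276 0.62954462 0.68945373] [ 0.01970947 -0.06453677  0.90283574 -0.42465771] 427.27266036781356
{'clock': 0.1, 'joint_pos': array([-1.31659972e+00,  3.13938837e-01,  4.51030708e-02,  1.30359110e+00,
       -2.00127134e-06,  1.43121147e+00]), 'qvel': array([-9.26252433e-05, -1.46624649e-03,  3.57748827e-03,  2.35083066e-04,
       -1.18265022e-03,  6.71573008e-04]), 'tau': array([ 2.40507819e-03, -4.81724381e+01,  2.99244422e+01,  1.27198646e-02,
       -1.99876426e-04,  9.87477833e-07]), 'tcp_pos': array([ 0.22050313, -0.53055679,  0.23049462]), 'orientation': array([-5.41771527e-04,  8.31769884e-01, -5.55119983e-01, -6.09219826e-04]), 'wrist_force': array([0.65949275, 0.68877294, 0.34014458]), 'ft_torque': array([-0.02998827,  0.00083113,  0.04887112]), 'finger_gap': 0.08505134940650083}
```

View pics/a.png

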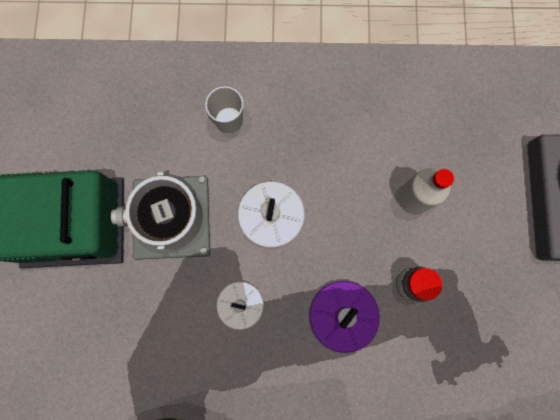

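View pics/b.png

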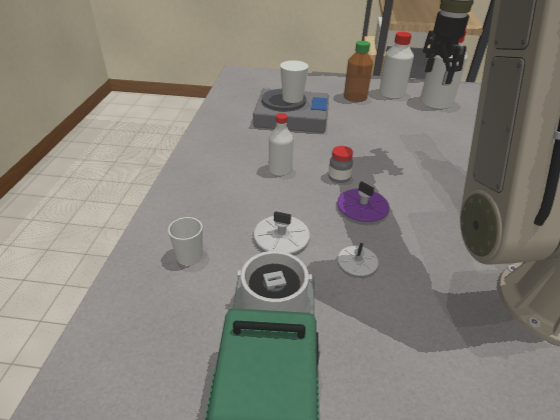

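Silver disc at top (271,214), small silver one (240,305), purple one (345,317). The large silver disc fits the description: it isn't purple, and it is larger than the other silver one. Next, an enlarged crop and measurements.

Run:
```python
from h import *
c=load('top');P=cloud(c)
a=c['color'][150:280,110:320,::-1]
cv2.imwrite('pics/c.png',cv2.resize(a,None,fx=3.8,fy=3.8,interpolation=cv2.INTER_CUBIC))
for n,(u,v) in dict(cov=(271,214),small=(240,305),pur=(345,317),can=(162,211),cup=(225,105),bot=(444,178),jar=(425,284)).items(): print(n,P[v,u].round(4))
def fit(m,n):
    q=P[m]; xy=q[:,:2]
    h=cv2.convexHull(xy.astype(np.float32))[:,0].astype(float)
    A=np.c_[2*h,np.ones(len(h))];s=np.linalg.lstsq(A,(h**2).sum(1),rcond=None)[0]
    print(n,s[:2].round(4),'r',np.sqrt(s[2]+s[0]**2+s[1]**2).round(4),'z',np.median(q[:,2]).round(4),len(q))
v,u=np.mgrid[0:420,0:560]
near=lambda x,y,r:(abs(u-x)<r)&(abs(v-y)<r)
z=P[...,2]
fit(near(271,214,40)&(z>.01)&(z<.025),'cover')
fit(near(240,305,30)&(z>.01)&(z<.03),'small')
m=near(162,211,42)&(z>.085)&(z<.096)&(u>126); fit(m,'rim')
m=near(271,210,25)&(z>.055); q=P[m]; print('wing',q.mean(0),z[m].max(),len(q)); 
w,V=np.linalg.eigh(np.cov(q[:,:2].T)); print(np.degrees(np.arctan2(*V[::-1,1])),w)
m=near(162,211,18)&(z>.062)&(z<.085);q=P[m];print('rec',q.mean(0),np.median(q[:,2]),len(q))
```

```text
cov [ 0.5673 -0.1067  0.0752]
small [ 0.4032 -0.0537  0.0496]
pur [ 0.3873 -0.2412  0.0659]
can [0.57   0.0944 0.0685]
cup [ 0.801  -0.0066  0.0149]
bot [ 0.6169 -0.3882  0.1691]
jar [ 0.4475 -0.378   0.0848]
cover [ 0.5788 -0.1042] r 0.0655 z 0.016 3200
small [ 0.4021 -0.0489] r 0.044 z 0.0114 1174
rim [0.5694 0.0925] r 0.0645 z 0.0895 972
wing [ 0.56263273 -0.10622708  0.15653059] 0.8875713087867875 145
-174.54920212923628 [1.58820245e-05 2.00597571e-03]
rec [0.56962607 0.09379575 0.07084041] 0.06883257924153807 1219
```

View pics/c.png

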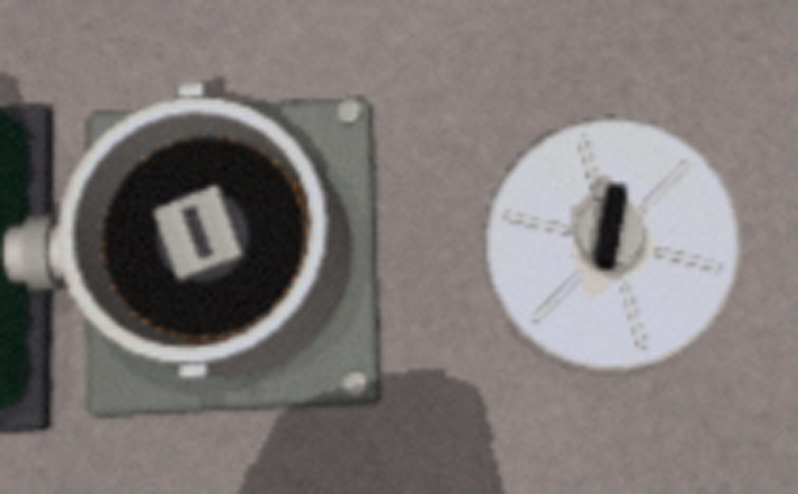

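The crop confirms it: the large silver disc with black wing, whose radius I measured at 65.5 mm. The canister is at top (162,211) with its slot slightly turned. Next come the slot and wing angles and the wrist camera offset.

```bash
cat >> h.py <<'E'
def pose():
    s=env.get_state(); return s,np.array(s['tcp_pos']),rot(s['orientation'])
def ray(c,u,v,z):
    d=att(c)@np.array([(u-c['cx'])/c['fx'],(v-c['cy'])/c['fy'],1]);e=np.array(c['eye'])
    return e+d*(z-e[2])/d[2]
def plan(x,y,z,yaw):
    """shift in tool axes and twist about tool z to reach tool-down, tool x at yaw (deg)"""
    s,p,M=pose(); a=np.radians(yaw)
    T=np.array([[np.cos(a),np.sin(a),0],[np.sin(a),-np.cos(a),0],[0,0,-1.]])
    print('xyz',(M.T@(np.array([x,y,z])-p)).round(4),'twist',R.from_matrix(M.T@T).as_rotvec().round(3),'yaw now',np.degrees(np.arctan2(M[1,0],M[0,0])).round(2),'j6',s['joint_pos'][5].round(3),'F',s['wrist_force'].round(1),'tcp',p.round(4),'t',s['clock'])
E
python3 - <<'E'
from h import *
c=load('top')
f=lambda x,y,z:ray(c,110+x/3.8,150+y/3.8,z)
def line(a,b,z,n):
    A,B=f(*a,z),f(*b,z);d=A-B;print(n,((A+B)/2).round(4),np.degrees(np.arctan2(d[1],d[0])).round(1))
line((190,208),(207,257),.075,'slot');line((616,185),(605,268),.074,'wing')
w=shot('wrist');s,p,M=pose()
print('eye in tool',M.T@(w['eye']-p),'view',M.T@att(w))
print('top plate z',cloud(c)[207:216,155:172,2].round(3)[::2,::2])
plan(.5694-.06,.0925,.30,96)
E
```

```text
slot [0.5686 0.0922 0.075 ] 22.3
wing [ 0.5757 -0.1059  0.074 ] -6.2
eye in tool [ 0.0005955  -0.06517438 -0.14201678] view [[ 9.99999969e-01 -2.02544019e-04  1.44129003e-04]
 [ 1.58529910e-04  9.66183043e-01  2.57857135e-01]
 [-1.91482419e-04 -2.57857104e-01  9.66183045e-01]]
top plate z [[0.08  0.077 0.07  0.07  0.078 0.08  0.079 0.079 0.069]
 [0.08  0.076 0.074 0.071 0.076 0.077 0.077 0.079 0.069]
 [0.081 0.08  0.08  0.069 0.068 0.077 0.079 0.079 0.078]
 [0.081 0.077 0.08  0.07  0.068 0.079 0.078 0.078 0.078]
 [0.079 0.079 0.078 0.076 0.068 0.077 0.08  0.082 0.078]]
xyz [-0.4647 -0.5059 -0.0686] twist [-2.000e-03 -0.000e+00 -2.853e+00] yaw now -67.44 j6 1.431 F [1.4 0.8 0.9] tcp [ 0.2205 -0.5306  0.2306] t 0.15
```

{"api": "servo_tool", "payload": {
  "targets": [
    {"xyz":[-0.45,-0.533,0.01],"twist":[0,0,-2.64],"jaw":1},
    {"xyz":[-0.45,-0.533,0.01],"twist":[0,0,-2.64],"jaw":1},
    {"xyz":[-0.45,-0.533,0.01],"twist":[0,0,-2.64],"jaw":1},
    {"xyz":[-0.45,-0.533,0.01],"twist":[0,0,-2.64],"jaw":1},
    {"xyz":[-0.45,-0.533,0.01],"twist":[0,0,-2.64],"jaw":1},
    {"xyz":[-0.45,-0.533,0.01],"twist":[0,0,-2.64],"jaw":1},
    {"xyz":[-0.45,-0.533,0.01],"twist":[0,0,-2.64],"jaw":1},
    {"xyz":[-0.45,-0.533,0.01],"twist":[0,0,-2.64],"jaw":1},
    {"xyz":[-0.45,-0.533,0.01],"twist":[0,0,-2.64],"jaw":1},
    {"xyz":[-0.45,-0.533,0.01],"twist":[0,0,-2.64],"jaw":1},
    {"xyz":[-0.45,-0.533,0.01],"twist":[0,0,-2.64],"jaw":1},
    {"xyz":[-0.45,-0.533,0.01],"twist":[0,0,-2.64],"jaw":1}
  ]
}}

```text
clock: 1.15
tcp_pos: [0.45, -0.0845, 0.2241]
orientation: [0.0, 0.986, 0.164, 0.0]
wrist_force: [0.1, -0.8, -0.9]
finger_gap: 0.0852
```

```bash
python3 -c "
from h import *
plan(.54,.09,.22,84)"
```

```text
xyz [ 0.1416 -0.1361  0.0041] twist [ 0.     0.    -1.137] yaw now 18.86 j6 0.88 F [ 0.1 -0.8 -0.9] tcp [ 0.45   -0.0845  0.2241] t 1.15
```

{"api": "servo_tool", "payload": {
  "targets": [
    {"xyz":[0.1416,-0.1361,0.004],"twist":[0,0,-1.137],"jaw":1},
    {"xyz":[0.1416,-0.1361,0.004],"twist":[0,0,-1.137],"jaw":1},
    {"xyz":[0.1416,-0.1361,0.004],"twist":[0,0,-1.137],"jaw":1},
    {"xyz":[0.1416,-0.1361,0.004],"twist":[0,0,-1.137],"jaw":1},
    {"xyz":[0.1416,-0.1361,0.004],"twist":[0,0,-1.137],"jaw":1},
    {"xyz":[0.1416,-0.1361,0.004],"twist":[0,0,-1.137],"jaw":1},
    {"xyz":[0.1416,-0.1361,0.004],"twist":[0,0,-1.137],"jaw":1},
    {"xyz":[0.1416,-0.1361,0.004],"twist":[0,0,-1.137],"jaw":1},
    {"xyz":[0.1416,-0.1361,0.004],"twist":[0,0,-1.137],"jaw":1},
    {"xyz":[0.1416,-0.1361,0.004],"twist":[0,0,-1.137],"jaw":1},
    {"xyz":[0.1416,-0.1361,0.004],"twist":[0,0,-1.137],"jaw":1},
    {"xyz":[0.1416,-0.1361,0.004],"twist":[0,0,-1.137],"jaw":1}
  ]
}}

```text
clock: 2.15
tcp_pos: [0.5406, 0.0873, 0.2199]
orientation: [-0.0, 0.746, 0.666, -0.0]
wrist_force: [-0.7, -0.1, -0.9]
finger_gap: 0.0853
```

```bash
python3 -c "
from h import *
plan(.5788-.03,-.1042,.20,84)
c=shot('wrist','d')"
```

```text
xyz [-0.1893  0.0299  0.02  ] twist [-0.     0.    -0.009] yaw now 83.47 j6 0.127 F [-0.7 -0.1 -0.9] tcp [0.5406 0.0873 0.2199] t 2.15
```

View pics/d.png

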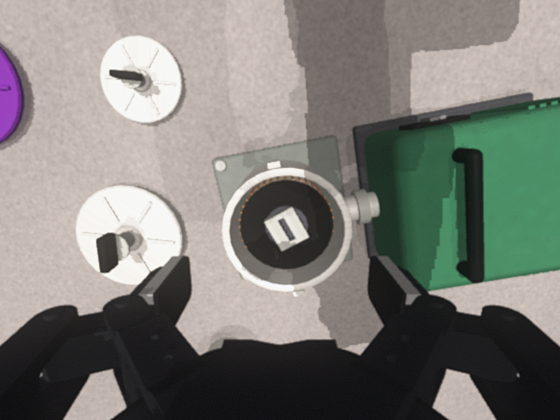

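The wrist view shows the canister at (287,229) with the receptacle and slot visible, and the cover at (130,235). I'll fit the rim and slot from this.

Run:
```python
from h import *
c=load('wrist');P=cloud(c);z=P[...,2];v,u=np.mgrid[0:420,0:560]
def fit(m,n,r):
    h=cv2.convexHull(P[m][:,:2].astype(np.float32))[:,0].astype(float)
    A=np.c_[2*h,np.ones(len(h))];s=np.linalg.lstsq(A,(h**2).sum(1),rcond=None)[0]
    print(n,s[:2].round(4),'r',np.sqrt(s[2]+s[0]**2+s[1]**2).round(4),'z',np.median(z[m]).round(4))
fit((np.hypot(P[...,0]-.5694,P[...,1]-.0925)<.067)&(z>.086)&(z<.095),'rim',0)
fit((np.hypot(P[...,0]-.5788,P[...,1]+.1042)<.07)&(z>.012)&(z<.025),'cover',0)
g=c['color'].mean(2)
m=(np.hypot(P[...,0]-.5694,P[...,1]-.0925)<.03)&(abs(u-287)<26)&(abs(v-229)<26)&(g>120)
m=m.astype(np.uint8)
cn,_=cv2.findContours(cv2.morphologyEx(m,cv2.MORPH_OPEN,np.ones((2,2))),cv2.RETR_CCOMP,cv2.CHAIN_APPROX_NONE)
for k in sorted(cn,key=len)[-2:]:
    q=np.array([ray(c,*p,.079)[:2] for p in k[:,0].astype(float)])*1000
    print(cv2.minAreaRect(q.astype(np.float32)),len(k))
mm=(m>0); print('plate z',np.median(z[mm]),mm.sum())
d=c['color'][150:310,90:390,::-1]
cv2.imwrite('pics/e.png',np.vstack([cv2.resize(c['color'][195:265,237:337,::-1],None,fx=8,fy=8,interpolation=cv2.INTER_CUBIC)]))
```

```text
rim [0.5697 0.0907] r 0.0639 z 0.0893
cover [ 0.5797 -0.1064] r 0.0657 z 0.0156
((571.86181640625, 91.35822296142578), (26.664539337158203, 7.511284351348877), 24.868759155273438) 52
((571.558837890625, 91.22891235351562), (37.29630661010742, 33.43288803100586), 22.975740432739258) 114
plate z 0.0781595663132833 1021
```

View pics/e.png

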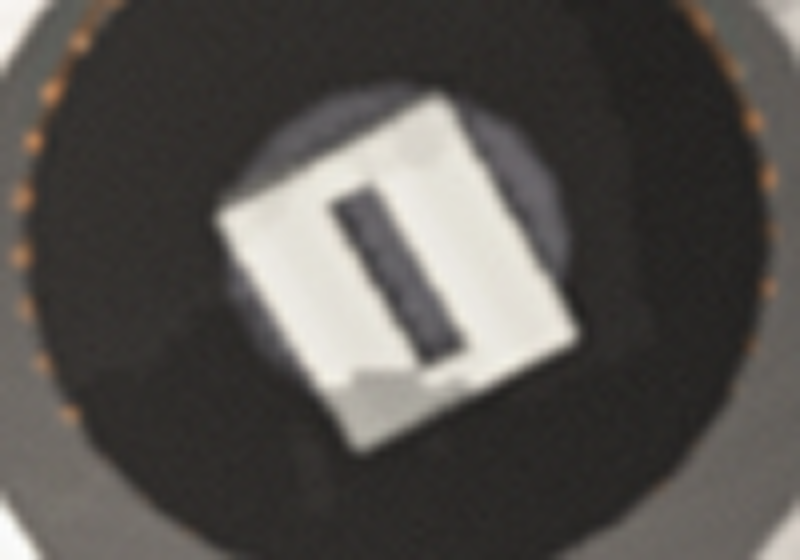

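Slot yaw is about +24°, its top face about 78–79 mm up, and the can's axis about (0.5697, 0.0915). Next I move over the cover.

{"api": "servo_tool", "payload": {
  "targets": [
    {"xyz":[-0.1893,0.03,0.04],"twist":[0,0,-0.009],"jaw":0.7},
    {"xyz":[-0.1893,0.03,0.04],"twist":[0,0,-0.009],"jaw":0.7},
    {"xyz":[-0.1893,0.03,0.04],"twist":[0,0,-0.009],"jaw":0.7},
    {"xyz":[-0.1893,0.03,0.04],"twist":[0,0,-0.009],"jaw":0.7},
    {"xyz":[-0.1893,0.03,0.04],"twist":[0,0,-0.009],"jaw":0.7},
    {"xyz":[-0.1893,0.03,0.04],"twist":[0,0,-0.009],"jaw":0.7},
    {"xyz":[-0.1893,0.03,0.04],"twist":[0,0,-0.009],"jaw":0.7},
    {"xyz":[-0.1893,0.03,0.04],"twist":[0,0,-0.009],"jaw":0.7}
  ]
}}

```text
clock: 2.87
tcp_pos: [0.5494, -0.104, 0.1802]
orientation: [-0.0, 0.743, 0.67, 0.0]
wrist_force: [-0.9, 0.6, 0.2]
finger_gap: 0.0597
```

Run:
```python
from h import *
c=shot('wrist','f');P=cloud(c);z=P[...,2]
near=np.hypot(P[...,0]-.579,P[...,1]+.105)<.07
def fit(m,n):
    h=cv2.convexHull(P[m][:,:2].astype(np.float32))[:,0].astype(float)
    A=np.c_[2*h,np.ones(len(h))];s=np.linalg.lstsq(A,(h**2).sum(1),rcond=None)[0]
    print(n,s[:2].round(4),'r',np.sqrt(s[2]+s[0]**2+s[1]**2).round(4),'z',np.median(z[m]).round(4))
fit(near&(z>.012)&(z<.025),'cover')
q=P[near&(z>.066)&(z<.08)]*1000
print('wing',cv2.minAreaRect(q[:,:2].astype(np.float32)),np.percentile(q[:,2],[5,50,95]),len(q))
q=P[near&(z>.04)&(z<.053)]*1000
print('flange',cv2.minAreaRect(q[:,:2].astype(np.float32)),len(q))
plan(.579,-.105,.10,84)
```

```text
cover [ 0.5798 -0.1067] r 0.0657 z 0.0156
wing ((579.4296875, -106.8245849609375), (9.944096565246582, 40.08100509643555), 81.58995819091797) [71.06296933 73.2218351  74.55540979] 463
flange ((579.4759521484375, -106.67570495605469), (33.558990478515625, 32.50476837158203), 38.99163818359375) 525
xyz [0.0013 0.0294 0.0804] twist [ 0.    -0.     0.003] yaw now 84.16 j6 -0.228 F [ 0.3 -0.2 -0.4] tcp [ 0.5496 -0.1033  0.1804] t 2.9167
```

View pics/f.png

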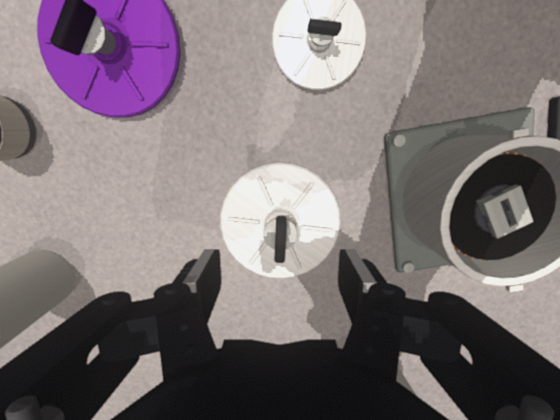

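Only the large silver cover, at (280,220), is under the gripper, and it's aligned; its wing yaw is −8.4°. Now descend and grip.

{"api": "servo_tool", "payload": {
  "targets": [
    {"xyz":[0,0.03,0.04],"twist":[0,0,0.045],"jaw":0.5},
    {"xyz":[0,0.03,0.08],"twist":[0,0,0.045],"jaw":0.5},
    {"xyz":[0,0.03,0.1],"twist":[0,0,0.045],"jaw":0.5},
    {"xyz":[0,0.03,0.115],"twist":[0,0,0.045],"jaw":0.5},
    {"xyz":[0,0.03,0.125],"twist":[0,0,0.045],"jaw":0.4},
    {"xyz":[0,0.03,0.128],"twist":[0,0,0.045],"jaw":0.3},
    {"xyz":[0,0.03,0.128],"twist":[0,0,0.045],"jaw":0},
    {"xyz":[0,0.03,0.128],"twist":[0,0,0.045],"jaw":0},
    {"xyz":[0,0.03,0.128],"twist":[0,0,0.045],"jaw":0},
    {"xyz":[0,0.03,0.128],"twist":[0,0,0.045],"jaw":0},
    {"xyz":[0,0.03,0.128],"twist":[0,0,0.045],"jaw":0},
    {"xyz":[0,0.03,0.128],"twist":[0,0,0.045],"jaw":0}
  ],
  "squeeze": 60
}}

```text
clock: 3.92
tcp_pos: [0.58, -0.1073, 0.053]
orientation: [0.001, 0.757, 0.653, 0.0]
wrist_force: [-0.9, 0.4, 1.1]
finger_gap: 0.0086
```

```bash
python3 -c "
from h import *
plan(.5795,-.1067,.19,82)"
```

```text
xyz [ 0.0005 -0.0003 -0.137 ] twist [ 0.001  0.    -0.007] yaw now 81.58 j6 -0.172 F [-0.9  0.4  1.1] tcp [ 0.58   -0.1073  0.053 ] t 3.9167
```

{"api": "servo_tool", "payload": {
  "targets": [
    {"xyz":[0,0,-0.01],"twist":[0,0,0],"jaw":0},
    {"xyz":[0,0,-0.03],"twist":[0,0,0],"jaw":0},
    {"xyz":[0,0,-0.06],"twist":[0,0,0],"jaw":0},
    {"xyz":[0,0,-0.09],"twist":[0,0,0],"jaw":0},
    {"xyz":[0,0,-0.12],"twist":[0,0,0],"jaw":0},
    {"xyz":[0,0,-0.14],"twist":[0,0,0],"jaw":0},
    {"xyz":[0,0,-0.14],"twist":[0,0,0],"jaw":0},
    {"xyz":[0,0,-0.14],"twist":[0,0,0],"jaw":0}
  ],
  "squeeze": 90
}}

```text
clock: 4.58
tcp_pos: [0.5802, -0.1075, 0.1935]
orientation: [0.001, 0.757, 0.653, 0.001]
wrist_force: [-0.0, -0.1, -4.2]
finger_gap: 0.008
```

```bash
python3 -c "
from h import *
plan(.5700,.0900,.19,114)
c=shot('side','g');c=shot('wrist')"
```

```text
xyz [ 0.1939 -0.039   0.0033] twist [ 0.003  0.002 -0.566] yaw now 81.58 j6 -0.172 F [-0.  -0.1 -4.2] tcp [ 0.5802 -0.1075  0.1935] t 4.5833
```

View pics/g.png

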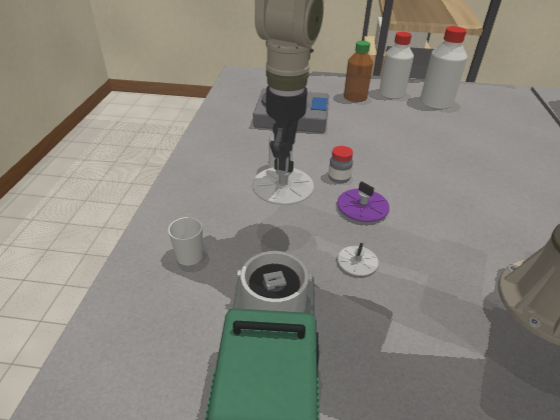

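{"api": "servo_tool", "payload": {
  "targets": [
    {"xyz":[0.03,-0.006,0],"twist":[0,0,-0.08],"jaw":0},
    {"xyz":[0.06,-0.012,0],"twist":[0,0,-0.16],"jaw":0},
    {"xyz":[0.09,-0.018,0],"twist":[0,0,-0.25],"jaw":0},
    {"xyz":[0.12,-0.024,0],"twist":[0,0,-0.34],"jaw":0},
    {"xyz":[0.15,-0.03,0],"twist":[0,0,-0.43],"jaw":0},
    {"xyz":[0.175,-0.035,0],"twist":[0,0,-0.51],"jaw":0},
    {"xyz":[0.188,-0.038,0],"twist":[0,0,-0.55],"jaw":0},
    {"xyz":[0.194,-0.0388,0],"twist":[0,0,-0.566],"jaw":0},
    {"xyz":[0.194,-0.0388,0],"twist":[0,0,-0.566],"jaw":0},
    {"xyz":[0.194,-0.0388,0],"twist":[0,0,-0.566],"jaw":0}
  ]
}}

```text
clock: 5.52
tcp_pos: [0.5692, 0.0898, 0.1912]
orientation: [-0.0, 0.545, 0.838, -0.001]
wrist_force: [0.4, -0.2, -3.9]
finger_gap: 0.0083
```

Run:
```python
from h import *
plan(.5702,.0902,.16,114)
for n in('top','wrist'):
    c=shot(n,'h'+n);P=cloud(c);z=P[...,2]
    near=(np.hypot(P[...,0]-.57,P[...,1]-.09)<.074)&(z>.12)
    m=near&(z<.175)&(z>.145)
    h=cv2.convexHull(P[m][:,:2].astype(np.float32))[:,0].astype(float)
    A=np.c_[2*h,np.ones(len(h))];s=np.linalg.lstsq(A,(h**2).sum(1),rcond=None)[0]
    q=P[m&(np.hypot(P[...,0]-s[0],P[...,1]-s[1])>.03)];k=np.linalg.lstsq(np.c_[q[:,:2],np.ones(len(q))],q[:,2],rcond=None)[0]
    print(n,s[:2].round(4),np.sqrt(s[2]+s[0]**2+s[1]**2).round(4),'tilt deg',np.degrees(k[:2]).round(2),'z',k@[*s[:2],1])
```

```text
xyz [-0.0001  0.0012  0.0312] twist [-0.002  0.    -0.001] yaw now 113.95 j6 -0.4 F [ 0.4 -0.2 -3.9] tcp [0.5692 0.0898 0.1912] t 5.5167
top [0.5677 0.0914] 0.0656 tilt deg [0.11 0.14] z 0.15411954005130266
wrist [0.5689 0.0885] 0.0655 tilt deg [ 0.01 -0.09] z 0.15397097246382427
```

{"api": "servo_tool", "payload": {
  "targets": [
    {"xyz":[0.0008,0.0017,0.015],"twist":[0,0,0],"jaw":0},
    {"xyz":[0.0008,0.0017,0.03],"twist":[0,0,0],"jaw":0},
    {"xyz":[0.0008,0.0017,0.042],"twist":[0,0,0],"jaw":0},
    {"xyz":[0.0008,0.0017,0.045],"twist":[0,0,0],"jaw":0},
    {"xyz":[0.0008,0.0017,0.048],"twist":[0,0,0],"jaw":0},
    {"xyz":[0.0008,0.0017,0.051],"twist":[0,0,0],"jaw":0},
    {"xyz":[0.0008,0.0017,0.053],"twist":[0,0,0],"jaw":0},
    {"xyz":[0.0008,0.0017,0.053],"twist":[0,0,0],"jaw":0}
  ]
}}

```text
clock: 6.28
tcp_pos: [0.5709, 0.0916, 0.1393]
orientation: [0.0, 0.545, 0.839, 0.0]
wrist_force: [0.1, -0.5, -4.6]
finger_gap: 0.0078
```

```bash
python3 -c "
from h import *
plan(.5702,.0902,.133,114)"
```

```text
xyz [-0.001  -0.0013  0.0063] twist [ 0.  0. -0.] yaw now 113.99 j6 -0.398 F [ 0.1 -0.5 -4.6] tcp [0.5709 0.0916 0.1393] t 6.2833
```

{"api": "servo_tool", "payload": {
  "targets": [
    {"xyz":[0,0,0.002],"twist":[0,0,0],"jaw":0},
    {"xyz":[0,0,0.004],"twist":[0,0,0],"jaw":0},
    {"xyz":[0,0,0.0055],"twist":[0,0,0],"jaw":0},
    {"xyz":[0,0,0.0065],"twist":[0,0,0],"jaw":0},
    {"xyz":[0,0,0.0065],"twist":[0,0,0],"jaw":0},
    {"xyz":[0,0,0.0065],"twist":[0,0,0],"jaw":0}
  ]
}}

```text
clock: 6.78
tcp_pos: [0.5708, 0.0919, 0.1331]
orientation: [0.0, 0.544, 0.839, 0.0]
wrist_force: [-1.7, -0.2, 0.9]
finger_gap: 0.0081
```

```bash
python3 -c "
from h import *
plan(.5702,.0902,.133,114)"
```

```text
xyz [-0.0013 -0.0012  0.0001] twist [0. 0. 0.] yaw now 114.02 j6 -0.398 F [-1.7 -0.2  0.9] tcp [0.5708 0.0919 0.1331] t 6.7833
```

{"api": "servo_tool", "payload": {
  "targets": [
    {"xyz":[0,0,0.001],"twist":[0,0,0],"jaw":0},
    {"xyz":[0,0,0.002],"twist":[0,0,0],"jaw":0},
    {"xyz":[0,0,0.003],"twist":[0,0,0],"jaw":0},
    {"xyz":[0,0,0.004],"twist":[0,0,0],"jaw":0},
    {"xyz":[0,0,0.005],"twist":[0,0,0],"jaw":0},
    {"xyz":[0,0,0.005],"twist":[0,0,0],"jaw":0},
    {"xyz":[0,0,0.005],"twist":[0,0,0],"jaw":0}
  ]
}}

```text
clock: 7.37
tcp_pos: [0.5708, 0.0919, 0.1278]
orientation: [0.0, 0.544, 0.839, 0.0]
wrist_force: [-1.4, 0.3, 5.8]
finger_gap: 0.008
```

```bash
python3 -c "
from h import *
plan(.5702,.0902,.133,114)
s=env.get_state();print(s['ft_torque'])"
```

```text
xyz [-0.0013 -0.0013 -0.0052] twist [0. 0. 0.] yaw now 114.02 j6 -0.398 F [-1.4  0.3  5.8] tcp [0.5708 0.0919 0.1278] t 7.3667
[ 0.08436552  0.53405676 -0.01201582]
```

F = 5.8 N at 5 mm, which matches the spring alone, so the bar has entered the slot. Continue down slowly to find the bottom.

{"api": "servo_tool", "payload": {
  "targets": [
    {"xyz":[0,0,0.0015],"twist":[0,0,0],"jaw":0},
    {"xyz":[0,0,0.003],"twist":[0,0,0],"jaw":0},
    {"xyz":[0,0,0.0045],"twist":[0,0,0],"jaw":0},
    {"xyz":[0,0,0.0055],"twist":[0,0,0],"jaw":0},
    {"xyz":[0,0,0.006],"twist":[0,0,0],"jaw":0},
    {"xyz":[0,0,0.006],"twist":[0,0,0],"jaw":0}
  ]
}}

```text
clock: 7.87
tcp_pos: [0.5708, 0.0919, 0.122]
orientation: [0.0, 0.544, 0.839, 0.0]
wrist_force: [-2.9, 0.3, 5.8]
finger_gap: 0.0081
```

{"api": "servo_tool", "payload": {
  "targets": [
    {"xyz":[0,0,0.0005],"twist":[0,0,0],"jaw":0},
    {"xyz":[0,0,0.001],"twist":[0,0,0],"jaw":0},
    {"xyz":[0,0,0.001],"twist":[0,0,0],"jaw":0}
  ]
}}

```text
clock: 8.12
tcp_pos: [0.5708, 0.0919, 0.1211]
orientation: [0.0, 0.544, 0.839, 0.0]
wrist_force: [-2.9, 0.0, 8.0]
finger_gap: 0.0083
```

{"api": "servo_tool", "payload": {
  "targets": [
    {"xyz":[0,0,0.0005],"twist":[0,0,0],"jaw":0},
    {"xyz":[0,0,0.001],"twist":[0,0,0],"jaw":0},
    {"xyz":[0,0,0.001],"twist":[0,0,0],"jaw":0}
  ]
}}

```text
clock: 8.37
tcp_pos: [0.5708, 0.0919, 0.1202]
orientation: [0.0, 0.544, 0.839, 0.0]
wrist_force: [-3.7, 0.6, 7.1]
finger_gap: 0.0078
```

{"api": "servo_tool", "payload": {
  "targets": [
    {"xyz":[0,0,0.0005],"twist":[0,0,0],"jaw":0},
    {"xyz":[0,0,0.0008],"twist":[0,0,0],"jaw":0},
    {"xyz":[0,0,0.0008],"twist":[0,0,0],"jaw":0}
  ]
}}

```text
clock: 8.62
tcp_pos: [0.5708, 0.0919, 0.1194]
orientation: [0.0, 0.544, 0.839, 0.0]
wrist_force: [-3.2, 0.2, 8.2]
finger_gap: 0.0078
```

{"api": "servo_tool", "payload": {
  "targets": [
    {"xyz":[0,0,0.0004],"twist":[0,0,0],"jaw":0},
    {"xyz":[0,0,0.0007],"twist":[0,0,0],"jaw":0},
    {"xyz":[0,0,0.0007],"twist":[0,0,0],"jaw":0}
  ]
}}

```text
clock: 8.87
tcp_pos: [0.5709, 0.0919, 0.1191]
orientation: [0.0, 0.544, 0.839, 0.0]
wrist_force: [-4.1, -0.4, 9.7]
finger_gap: 0.0081
```

{"api": "servo_tool", "payload": {
  "targets": [
    {"xyz":[0,0,0.0003],"twist":[0,0,0],"jaw":0},
    {"xyz":[0,0,0.0006],"twist":[0,0,0],"jaw":0},
    {"xyz":[0,0,0.0006],"twist":[0,0,0],"jaw":0}
  ]
}}

```text
clock: 9.12
tcp_pos: [0.5708, 0.0919, 0.1191]
orientation: [0.001, 0.544, 0.839, 0.0]
wrist_force: [-5.7, -1.3, 13.6]
finger_gap: 0.008
```

The bottom is at TCP 0.1191 (13.9 mm pressed), where the force rose to 13.6 N. I'll ease up 1.5 mm of command and turn clockwise.

{"api": "servo_tool", "payload": {
  "targets": [
    {"xyz":[0,0,-0.0014],"twist":[0,0,0],"jaw":0},
    {"xyz":[0,0,-0.0014],"twist":[0,0,0.05],"jaw":0},
    {"xyz":[0,0,-0.0014],"twist":[0,0,0.12],"jaw":0},
    {"xyz":[0,0,-0.0014],"twist":[0,0,0.2],"jaw":0},
    {"xyz":[0,0,-0.0014],"twist":[0,0,0.28],"jaw":0},
    {"xyz":[0,0,-0.0014],"twist":[0,0,0.35],"jaw":0},
    {"xyz":[0,0,-0.0014],"twist":[0,0,0.35],"jaw":0}
  ]
}}

```text
clock: 9.7
tcp_pos: [0.5708, 0.0919, 0.1196]
orientation: [0.0, 0.683, 0.73, 0.0]
wrist_force: [-2.8, -0.2, 7.9]
finger_gap: 0.008
```

```bash
python3 -c "
from h import *
plan(.5702,.0902,.133,24)
s=env.get_state();print(s['ft_torque'])"
```

```text
xyz [-0.0016 -0.0007 -0.0134] twist [ 1.000e-03 -0.000e+00  1.218e+00] yaw now 93.79 j6 -0.045 F [-2.8 -0.2  7.9] tcp [0.5708 0.0919 0.1196] t 9.7
[-0.02699485  0.7711318  -0.00860814]
```

{"api": "servo_tool", "payload": {
  "targets": [
    {"xyz":[0,0,0],"twist":[0,0,0.1],"jaw":0},
    {"xyz":[0,0,0],"twist":[0,0,0.2],"jaw":0},
    {"xyz":[0,0,0],"twist":[0,0,0.3],"jaw":0},
    {"xyz":[0,0,0],"twist":[0,0,0.4],"jaw":0},
    {"xyz":[0,0,0],"twist":[0,0,0.5],"jaw":0},
    {"xyz":[0,0,0],"twist":[0,0,0.6],"jaw":0},
    {"xyz":[0,0,0],"twist":[0,0,0.7],"jaw":0},
    {"xyz":[0,0,0],"twist":[0,0,0.8],"jaw":0},
    {"xyz":[0,0,0],"twist":[0,0,0.9],"jaw":0},
    {"xyz":[0,0,0],"twist":[0,0,0.9],"jaw":0}
  ]
}}

```text
clock: 10.53
tcp_pos: [0.5708, 0.0917, 0.1196]
orientation: [0.0, 0.933, 0.36, 0.0]
wrist_force: [-3.6, -0.6, 9.1]
finger_gap: 0.008
```

```bash
python3 -c "
from h import *
plan(.5702,.0902,.133,24)
s=env.get_state();print(s['ft_torque'])"
```

```text
xyz [-0.0014  0.0007 -0.0134] twist [ 0.001 -0.     0.317] yaw now 42.15 j6 0.856 F [-3.6 -0.6  9.1] tcp [0.5708 0.0917 0.1196] t 10.5333
[-0.15386292  0.72726154  0.03097515]
```

{"api": "servo_tool", "payload": {
  "targets": [
    {"xyz":[0,0,0],"twist":[0,0,0.07],"jaw":0},
    {"xyz":[0,0,0],"twist":[0,0,0.14],"jaw":0},
    {"xyz":[0,0,0],"twist":[0,0,0.21],"jaw":0},
    {"xyz":[0,0,0],"twist":[0,0,0.27],"jaw":0},
    {"xyz":[0,0,0],"twist":[0,0,0.31],"jaw":0},
    {"xyz":[0,0,0],"twist":[0,0,0.31],"jaw":0}
  ]
}}

```text
clock: 11.03
tcp_pos: [0.5707, 0.0917, 0.1196]
orientation: [0.0, 0.977, 0.212, 0.0]
wrist_force: [-3.2, -0.6, 8.1]
finger_gap: 0.0079
```

```bash
python3 -c "
from h import *
plan(.5702,.0902,.133,24)
s=env.get_state();print(s['ft_torque'])"
```

```text
xyz [-0.0011  0.0011 -0.0134] twist [ 0.001 -0.     0.009] yaw now 24.53 j6 1.163 F [-3.2 -0.6  8.1] tcp [0.5707 0.0917 0.1196] t 11.0333
[-0.16305665  0.70233822 -0.03978933]
```

{"api": "servo_tool", "payload": {
  "targets": [
    {"xyz":[0,0,-0.001],"twist":[0,0,0.005],"jaw":0},
    {"xyz":[0,0,-0.002],"twist":[0,0,0.005],"jaw":0},
    {"xyz":[0,0,-0.003],"twist":[0,0,0.005],"jaw":0},
    {"xyz":[0,0,-0.0036],"twist":[0,0,0.005],"jaw":0},
    {"xyz":[0,0,-0.004],"twist":[0,0,0.005],"jaw":0},
    {"xyz":[0,0,-0.004],"twist":[0,0,0.005],"jaw":0}
  ]
}}

```text
clock: 11.53
tcp_pos: [0.5708, 0.0917, 0.1232]
orientation: [0.0, 0.978, 0.211, 0.0]
wrist_force: [-3.1, -1.1, 6.8]
finger_gap: 0.0082
```

```bash
python3 -c "
from h import *
plan(.5702,.0902,.133,24)
s=env.get_state();print(s['ft_torque'])"
```

```text
xyz [-0.0011  0.0011 -0.0098] twist [ 0.001 -0.     0.006] yaw now 24.34 j6 1.167 F [-3.1 -1.1  6.8] tcp [0.5708 0.0917 0.1232] t 11.5333
[-0.1576962   0.62031568 -0.04289043]
```

{"api": "servo_tool", "payload": {
  "targets": [
    {"xyz":[0,0,-0.0004],"twist":[0,0,0],"jaw":0},
    {"xyz":[0,0,-0.0008],"twist":[0,0,0],"jaw":0},
    {"xyz":[0,0,-0.0008],"twist":[0,0,0],"jaw":0}
  ]
}}

```text
clock: 11.78
tcp_pos: [0.5707, 0.0917, 0.1233]
orientation: [0.0, 0.978, 0.211, -0.0]
wrist_force: [-1.4, -1.3, 2.0]
finger_gap: 0.008
```

{"api": "servo_tool", "payload": {
  "targets": [
    {"xyz":[0,0,-0.0004],"twist":[0,0,0],"jaw":0},
    {"xyz":[0,0,-0.0005],"twist":[0,0,0],"jaw":0},
    {"xyz":[0,0,-0.0005],"twist":[0,0,0],"jaw":0}
  ]
}}

```text
clock: 12.03
tcp_pos: [0.5707, 0.0917, 0.1234]
orientation: [0.0, 0.978, 0.211, -0.0]
wrist_force: [1.5, -1.2, -4.9]
finger_gap: 0.0076
```

It caught: pulling up with about 5 N lifts it no further. Relax, release and rise.

{"api": "servo_tool", "payload": {
  "targets": [
    {"xyz":[0,0,0.0005],"twist":[0,0,0],"jaw":0},
    {"xyz":[0,0,0.0005],"twist":[0,0,0],"jaw":0.4},
    {"xyz":[0,0,0.0005],"twist":[0,0,0],"jaw":0.4},
    {"xyz":[0,0,0.0005],"twist":[0,0,0],"jaw":0.4},
    {"xyz":[0,0,0.0005],"twist":[0,0,0],"jaw":0.4},
    {"xyz":[0,0,-0.02],"twist":[0,0,0],"jaw":0.4},
    {"xyz":[0,0,-0.05],"twist":[0,0,0],"jaw":0.4},
    {"xyz":[0,0,-0.08],"twist":[0,0,0],"jaw":0.4},
    {"xyz":[-0.02,-0.06,-0.1],"twist":[0,0,0],"jaw":0.4},
    {"xyz":[-0.02,-0.06,-0.1],"twist":[0,0,0],"jaw":0.4},
    {"xyz":[-0.02,-0.06,-0.1],"twist":[0,0,0],"jaw":0.4}
  ]
}}

```text
clock: 12.95
tcp_pos: [0.5261, 0.141, 0.2273]
orientation: [-0.001, 0.977, 0.212, 0.002]
wrist_force: [-0.0, -0.4, -1.2]
finger_gap: 0.0343
```

Run:
```python
from h import *
c=shot('wrist','i');P=cloud(c);z=P[...,2]
r=np.hypot(P[...,0]-.57,P[...,1]-.091)
m=(r<.066)&(r>.03)&(z>.085)&(z<.105);q=P[m]
k=np.linalg.lstsq(np.c_[q[:,:2],np.ones(len(q))],q[:,2],rcond=None)[0]
print('disc z',k@[.57,.091,1],'tilt',np.degrees(k[:2]))
q=P[(r<.03)&(z>.13)&(z<.17)]*1000
print('wing',cv2.minAreaRect(q[:,:2].astype(np.float32)),'top',np.percentile(q[:,2],[50,95]) ,len(q))
q=P[(r<.02)&(z>.11)&(z<.13)]
print('flange z',np.median(q[:,2]) if len(q) else None); plan(.57,.09,.2,24)
```

```text
disc z 0.09565139224499111 tilt [ 0.21660207 -0.11206329]
wing ((570.7823486328125, 91.95755004882812), (10.003022193908691, 39.96141815185547), 24.382610321044922) top [143.35134006 144.54294808] 575
flange z 0.11980450905563728
xyz [0.0182 0.0631 0.0262] twist [ 0.001 -0.003  0.009] yaw now 24.51 j6 1.255 F [ 0.5 -1.  -0.2] tcp [0.5272 0.1398 0.2261] t 13.0
```

View pics/i.png

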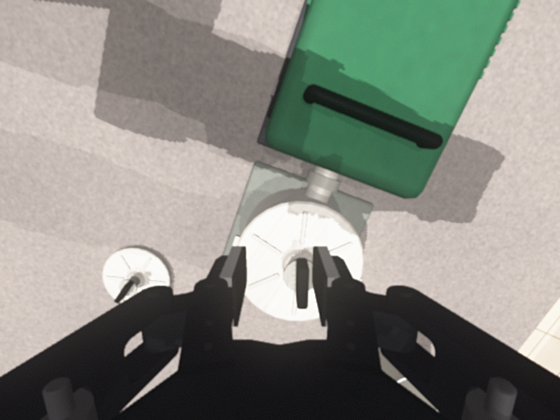

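The cover at (303,262) lies flat with its top at 95.7 mm. The wing is turned to −66° and stays down by itself, with its top at 144 mm against 154 mm when up. The tool is clear, so I'll hand in.

```bash
python3 -c "
from h import *
print(env.hand_in())"
```

```text
the job is handed in; nothing more can be done
None
```

The cover is back on the canister and its stud is locked down; I handed the job in at about 13 s of the 72 s allowed.

- **Cover:** I took the large silver cover, not the purple or the small one. It went into the can without resistance and sits flat: its top measured 95.7 mm against 96 mm expected, with about 0.2° of tilt.
- **Stud:** I lined it up with the slot, which is turned about +24°. It entered on spring force alone and met the bottom at 13.9 mm. The force readings while pressing never passed about 14 N.
- **Quarter turn:** I turned it 90° clockwise without meeting the end stop. A pull of about 5 N did not lift it. After release it stayed down by itself, pressed 9.7 mm, with the wing at −66°.

The top and wrist cameras disagreed by 1–2 mm on positions, which was within the fit's play. No check failed. The moves kept away from the bottle, cup and jar, but I took no final picture of them.

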